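Set up the glass grinder with its spindle sleeve and straightedge fence

TASK

Set up the glass grinder for straight edges: take the tallest of the three rings, the sleeve, off its leaning pin on the rack, slide it down over the grinder's upright spindle until it rests fully home on the shoulder (lower it, do not let it drop) and let go. Then lay the ribbed straightedge flat on the grinder's work plate with a long edge flush along the face of the ledge, about centred on the ledge, and let go. Leave the other two rings on the rack and everything else on the bench and grinder where it is.

Things in the scene. Friction and masses are not known exactly. Their poses are not given: they have to be found in the camera images.
- grinder: Small bench grinder for glass, fixed: grey body 220 mm (x) by 200 mm (y), its flat white work plate 90 mm above the bench. Origin under its centre, z up; x points from its near side to the side with the ledge. Out of the plate, 10 mm to -x of the centre, stands the upright spindle.
- sponge (a point): Middle of the top of the black sponge holder block fixed on the work plate beside the spindle: 40 mm (x) by 14 mm (y), 40 mm above the plate, its centre 58 mm to +y of the spindle axis. Axes as the grinder.
- seat (a point): Where the sleeve must sit: on the spindle axis, on the top face of the spindle's shoulder (a 24 mm diameter disc, 12 mm above the work plate). Axes as the grinder, z up. Above it the 12 mm diameter shaft rises 52 mm, its last 6 mm tapered to 7 mm diameter.
- ledge (a point): Foot of the ledge face, at the middle of the ledge's length, at work plate height. The ledge is a straight aluminium strip 200 mm long (along y), 20 mm wide and 10 mm high fixed along the +x side of the plate; its face looks to -x, towards the spindle, whose axis is 90 mm from it. Axes as the grinder.
- rack: Fixed wooden rack, 110 mm (x) by 190 mm (y); its top board slopes down to its own -x (roughly away from the robot) at 35 degrees. Three 12 mm steel pins, 30 mm long, stand square to the board in a row along y, 62 mm apart, so they lean 35 degrees to -x; each holds a ring. Origin under its centre; the middle pin leaves the board 60 mm straight above the origin.
- sleeve: The spindle sleeve: plain steel tube 40 mm tall, outer diameter 26 mm, bore 14 mm, about 0.11 kg; the tallest of the three rings on the rack, on any of the pins, both ends alike; it hides its pin, while the pins stand 12 mm out of the other two rings. Origin at the centre of its underside, z along its bore (along the leaning pin at the start).
- sleeve_mid (a point): Centre of the sleeve, on its axis, 20 mm from each end; axes as the sleeve.
- straightedge: Aluminium straightedge lying loose on the bench: flat base 180 mm (x) by 40 mm (y), 6 mm thick, with a grip rib 100 mm long, 10 mm thick and 30 mm tall standing along the middle of the base (36 mm tall overall), about 0.2 kg; both long edges are alike. Origin at the centre of its underside, x along its length, z up.
- short_ring: Plain steel ring like the sleeve but only 18 mm tall (outer diameter 26 mm), on another pin of the rack. Not wanted. Origin: centre of its underside, z along its bore.
- wide_ring: Plain steel ring, outer diameter 38 mm, 18 mm tall, on another pin of the rack. Not wanted. Origin: centre of its underside, z along its bore.
- glass_blank: Loose piece of green glass 45 x 35 x 6 mm lying on the near right corner of the grinder's work plate. Bystander.
- jar: Closed glass jar, 60 mm diameter, 85 mm tall, on the bench. Bystander; origin under its centre.
- bowl: White bowl, 100 mm diameter, 50 mm tall, on the bench. Bystander; origin under its centre.
- brush_pot: Steel pot of brushes and files, 72 mm diameter, about 200 mm tall overall, on the bench between robot and grinder. Bystander; origin under its centre.
- tin: Closed tin, 66 mm diameter, 75 mm tall, on the bench. Bystander; origin under its centre.
- screwdriver: Screwdriver lying on the bench near the robot. Bystander.
- brush: Brush lying on the bench near the robot. Bystander.
Mind the look-alikes: they are no part of the job. Leave any purple or yellow look-alike of the sleeve alone.

How it is judged:
On the way, in this order (a step that is already met when the one before it is completed fails the run):
1. the sleeve is fully home on the spindle and released (horizontal distance between sleeve_mid and seat below 0.003 m and z of sleeve_mid in the frame of seat between 0.017 and 0.0225 m and angle between the z axis of sleeve and the z axis of seat, either way round below 0.07 rad and contact force between sleeve and the fingers below 0.05 N and linear speed of sleeve below 0.02 m/s), for 0.2 s.
2. the straightedge lies flush along the ledge and is released (x of straightedge in the frame of ledge between -0.0225 and -0.018 m and y of straightedge in the frame of ledge between -0.03 and 0.03 m and z of straightedge in the frame of ledge between -0.003 and 0.003 m and angle between the x axis of straightedge and the y axis of ledge, either way round below 0.025 rad and angle between straightedge's own z axis and vertical below 0.05 rad and contact force between straightedge and the fingers below 0.05 N and linear speed of straightedge below 0.02 m/s), for 0.2 s.
At the end, for the whole second after the job is handed in: Sleeve released on the spindle shoulder: within 3 mm of centred and of fully home, within 4 deg of upright. Straightedge released flat on the plate, long edge along the ledge: gap at its middle under 2.5 mm, within 1.4 deg of parallel, centred within 30 mm. Both at rest (all of step 1 and all of step 2); the robot touches nothing.
It fails at once if the sleeve is dropped down the spindle (faster than 0.4 m/s) (horizontal distance between sleeve_mid and seat below 0.008 m and z of sleeve_mid in the frame of seat below 0.07 m and linear speed of sleeve above 0.4 m/s).
It fails at once if one of the other rings is moved more than 20 mm (distance of any of short_ring, wide_ring from where it was at the start of the episode above 0.02 m).
It fails at once if a bystander is moved more than 25 mm (distance of any of glass_blank, jar, bowl, brush_pot, tin, screwdriver, brush from where it was at the start of the episode above 0.025 m).
It also fails if it takes over 64 s, if anything falls off the work surface, if the arm or the gripper's body presses on something with over 40 N, if the wrist force passes 120 N, or if a joint passes its speed limit or range.

ROBOT

A 7-joint arm with a two-finger parallel gripper is mounted at the origin on the work surface. World frame = base frame: x ahead of the robot, y to its left, z up, the work surface at z = 0. Lengths are in m, angles in rad, forces in N, time in s.
With the tool pointing down it reaches from about 0.4 to 0.875 m from the base axis. Payload 4.4 kg.
Tool frame: the origin (TCP) lies at the very end of the fingers, on their centre line; the grasp point (between the pads) lies 19 mm behind it; z points along the fingers, y is the line along which they close (so a half turn about z gives the same grasp; the last joint's range is limited). The gripper opens to 85 mm and grips with 20 to 120 N. Pads are 22 mm wide; open, the fingers measure 114 mm over their backs; the gripper's body (76 mm by 85 mm) begins 54 mm behind the grasp point. The pads swing forward as they close: fully open they stand 13 mm farther back than shut.
Start: joints at [-1.365, 0.628, 0.038, 1.517, -0.027, 0.996, -0.02], TCP at [0.174, 0.626, 0.231] pointing down, gripper open.
Joint ranges: [-3.06, 3.06], [-0.37, 2.12], [-1.25, 1.32], [0.18, 2.47], [-1.1, 4.24], [0.23, 1.98], [-2.94, 2.94]. Speed limits (rad/s): [2.57, 2.57, 3.14, 3.14, 3.14, 3.14, 3.14].

INTERFACE

Orientations are given as a unit quaternion [w, x, y, z].
In Python, from rig import bot gives the robot as it stands.
- The arm moves only by the tool step_arm, never from a script. Its argument "commands" is a list of rows, each a list of 7 numbers: the closure, from -1 (fully open) to 1 (shut), then the shift along the tool's x, y, z in cm, then the turn, a rotation vector about the tool's x, y, z in degrees. A call has 1 to 8 rows; each row is the pose to reach, as a shift and turn from the pose commanded when the call began, along the tool's axes at that moment; what a row does not reach only later rows make up. A row lasts 1/10 s, in which the tool goes at most 50 mm and 8.59 degrees, less where a joint would pass 70% of its speed; a pose out of reach is approached as far as the arm can. A call with a gripper value outside its range is refused whole. The fingers move at their own pace and stop on an object; "force" is the grip in N (left out, the last holds). Time passes only in rows, so rows that repeat a pose let the fingers close. It gives the time, the measured TCP pose, the force, the opening and the grip force at its end, in the units of the state.
- bot.observe(): the state, without advancing time (a new reading comes with each control period).
- bot.grab_frame(name): name is "scene" or "side" or "wrist"; returns (picture, depth): 384x512x3 uint8, red, green, blue; 384x512 float32, m along the optical axis (not along the pixel's ray), 0 where there is no reading.
- bot.calibration(name): a dict with "fx", "fy", "cx", "cy" (pixels), "k1" (the pictures are not rectified: a ray, as slopes to the right and down, at radius r is drawn at 1 + k1 r^2 times it, then the intrinsics apply), "cam_to_world" (4x4, takes a point from camera to world coordinates). Camera axes: x right, y down, z forward; pixel columns grow to the right and rows downward; lengths in m; the calibration is good to about 2 mm. A picture is of the moment at which its call begins: read the wrist's pose just before it. calibration takes no time and is no camera call; for the wrist camera it gives the pose at the moment of the call.
- bot.sign_off(): hands the job in; it is judged then, once.
Trained networks look in the newest picture that a camera, given by its name, has taken for a name from the list of things; names that differ only in an ending like _2 or _b are one class to them, and where a whole thing is asked for, a point or a joint stands for the part that bears it (a point fixed in the world has none). Each returns a list of dicts, best first, with "p" (0 to 1); they miss things now and then, are a little off and sometimes report something else, mostly with a low value. They report only what shows in the picture. A call takes as long as a camera call. They do not tell look-alikes from the thing itself.
- bot.spot_in(camera, target): "bbox" ([left, top, width, height] in pixels, round what is visible of it).
- bot.trace(camera, target): "pixels" (384x512 bool, what is visible of it) and "bbox" ([left, top, width, height] in pixels, round what is visible of it).
The state is a dict: "time": time; "joints": joint angles; "joint_vel": joint speeds; "joint_efforts": joint torques, N m; "tcp_pos": TCP position; "tool_rot": TCP orientation; "contact_force": force on the tool from outside, world axes, zero at the start; "wrist_torque": the same for the moment, N m; "width": finger opening in m; "grip_force": force on a finger pad.
Only numpy, scipy, OpenCV 4.12 (cv2) and the standard library are available. Lean on these libraries where they do the work, as an engineer would, in place of code of your own. Each camera call takes 0.05 s, during which the arm holds its last target. There are 200 camera calls.

## Working session

There is one attempt and no reset: what is moved stays moved. The work goes in short steps, Python scripts to look and compute and a tool call to move; the robot and the scene stay as the last step left them, time stands still between calls to the robot, and variables do not carry over. Pictures are saved under pics/ and viewed, at most 13 in all, crops included, and the job is handed in when it is done.

Besides the shell and the picture viewer there is one more tool, called after "Emit:" as name([rows], argument=value, ...), one row to a line, values as JSON. step_arm: Moves the arm, as the interface text tells. Its arguments: {"type":"object","properties":{"commands":{"type":"array","items":{"type":"array","items":{"type":"number"}}},"force":{"type":"number"}},"required":["commands"]}

```bash
mkdir -p pics; ls; cat > h.py <<'E'
import numpy as np, cv2
from rig import bot
from scipy.spatial.transform import Rotation as R
np.set_printoptions(precision=4,suppress=True)
def grab(n,save=None):
    C=bot.calibration(n); im,d=bot.grab_frame(n)
    if save: cv2.imwrite('pics/'+save,cv2.cvtColor(im,cv2.COLOR_RGB2BGR))
    return im,d,C
def rays(C,uv):
    uv=np.asarray(uv,float).reshape(-1,1,2)
    K=np.array([[C['fx'],0,C['cx']],[0,C['fy'],C['cy']],[0,0,1]])
    return cv2.undistortPoints(uv,K,np.array([C['k1'],0,0,0,0.]))[:,0]
def cloud(d,C):
    v,u=np.mgrid[:384,:512]
    s=rays(C,np.stack([u,v],-1)).reshape(384,512,2)
    P=np.dstack([s*d[...,None],d]); T=np.array(C['cam_to_world'])
    W=P@T[:3,:3].T+T[:3,3]; W[d<=0]=np.nan
    return W
def proj(C,W):
    T=np.linalg.inv(np.array(C['cam_to_world'])); p=np.atleast_2d(W)@T[:3,:3].T+T[:3,3]
    s=p[:,:2]/p[:,2:]; s=s*(1+C['k1']*(s**2).sum(1,keepdims=True))
    return s*[C['fx'],C['fy']]+[C['cx'],C['cy']]
def pose():
    o=bot.observe(); q=o['tool_rot']; return np.array(o['tcp_pos']),R.from_quat([q[1],q[2],q[3],q[0]]),o
E
python3 - <<'E'
from h import *
a=grab('scene','s0.png');b=grab('side','d0.png')
im=np.hstack([a[0],b[0]]);
np.savez('f0.npz',ai=a[0],ad=a[1],bi=b[0],bd=b[1])
cv2.imwrite('pics/both.png',cv2.cvtColor(np.vstack([a[0],b[0]])[:, :],cv2.COLOR_RGB2BGR))
p,r,o=pose();print(o)
for n in('scene','side','wrist'):
    c=bot.calibration(n);print(n,c['fx'],c['k1'],np.array(c['cam_to_world']))
E
```

```text
pics
{'time': 0.1, 'joints': array([-1.3648,  0.6292,  0.0384,  1.5183, -0.027 ,  0.9963, -0.02  ]), 'joint_vel': array([ 0.0019, -0.0021,  0.0013, -0.004 ,  0.0004,  0.0008,  0.0001]), 'joint_efforts': array([  0.0037, -56.4535,   1.2311, -19.3972,   0.0115,   0.0054,
        -0.    ]), 'tcp_pos': array([0.1743, 0.6256, 0.2305]), 'tool_rot': array([-0.0001,  0.1355,  0.9908, -0.0008]), 'contact_force': array([-0.1163, -0.0247, -0.3994]), 'wrist_torque': array([-0.0075, -0.0205,  0.0239]), 'grip_force': 0.0, 'width': 0.08563429873012128}
scene 397.61523208718575 -0.01852426044452466 [[-0.6767  0.3975 -0.6198  1.2778]
 [ 0.7363  0.3642 -0.5703  0.7687]
 [-0.0009 -0.8422 -0.5391  0.7573]
 [ 0.      0.      0.      1.    ]]
side 354.17884978088324 -0.0007774649765943975 [[-0.9642 -0.184   0.1908  0.3175]
 [-0.2649  0.6426 -0.7189  0.8295]
 [ 0.0096 -0.7438 -0.6684  0.826 ]
 [ 0.      0.      0.      1.    ]]
wrist 326.6014768914171 0.013390421173667526 [[ 0.2697  0.9299  0.2503  0.111 ]
 [ 0.963  -0.2601 -0.0711  0.6439]
 [-0.001   0.2602 -0.9656  0.3728]
 [ 0.      0.      0.      1.    ]]
```

View pics/s0.png

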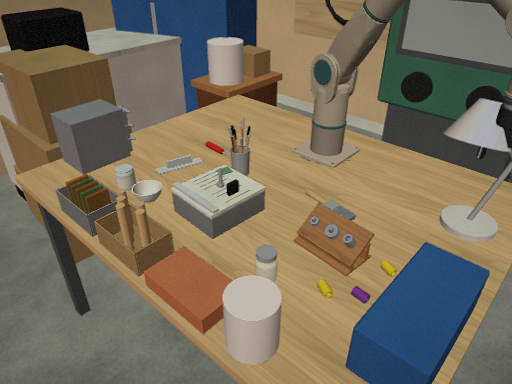

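View pics/d0.png

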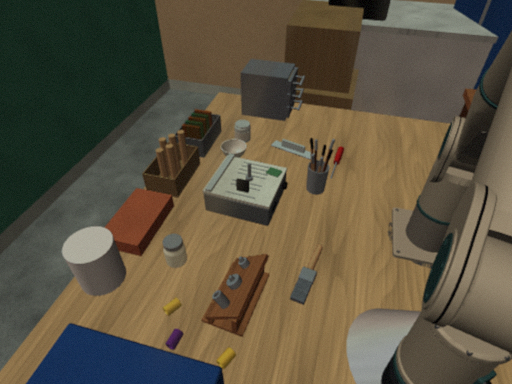

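Scene: the rack is at (335,235) with rings at about (314,221), (332,230) and (349,239). The spindle is at (219,178), the sponge at (232,187) and the straightedge at (178,164). Yellow look-alikes lie at (325,288) and (389,268), and a purple one at (361,294).
Side: the rings are at (243,262), (232,281) and (220,299).

```bash
python3 - <<'E'
from h import *
f=np.load('f0.npz')
A=cv2.resize(f['ai'][185:285,280:400],None,fx=4,fy=4,interpolation=cv2.INTER_CUBIC)
B=cv2.resize(f['bi'][245:345,180:300],None,fx=4,fy=4,interpolation=cv2.INTER_CUBIC)
cv2.imwrite('pics/crop1.png',cv2.cvtColor(np.vstack([A,B])[:, :][:600] if 0 else cv2.resize(np.hstack([A,B]),(800,333)),cv2.COLOR_RGB2BGR))
for cam,im,d in(('scene',f['ai'],f['ad']),('side',f['bi'],f['bd'])):
    C=bot.calibration(cam);W=cloud(d,C)
    for n in('sleeve','short_ring','wide_ring','rack','grinder','straightedge','glass_blank','brush_pot','bowl','jar','tin','sponge','seat'):
        for t in bot.trace(cam,n)[:3]:
            m=t['pixels'];w=W[m];w=w[~np.isnan(w[:,0])]
            print(cam,n,round(t['p'],2),np.round(t['bbox']),'med',np.median(w,0) if len(w) else 0,'zmax',np.percentile(w[:,2],98) if len(w) else 0)
E
```

```text
scene sleeve 0.65 [355. 288.  14.  11.] med [0.609  0.5076 0.0214] zmax 0.027481999170859875
scene sleeve 0.64 [380. 261.  18.  15.] med [0.4769 0.5172 0.0216] zmax 0.02759283642950249
scene sleeve 0.6 [316. 284.  18.  14.] med [0.6494 0.4322 0.0222] zmax 0.027837309674975465
scene wide_ring 0.55 [328. 226.  15.  14.] med [0.5097 0.3573 0.0726] zmax 0.08474731474572132
scene rack 0.9 [295. 204.  80.  72.] med [0.5114 0.3687 0.0474] zmax 0.09153594863910351
scene rack 0.31 [166. 164.  98.  76.] med [0.6183 0.0348 0.0896] zmax 0.12357441648646023
scene grinder 0.62 [171. 164.  94.  74.] med [0.6171 0.0361 0.0897] zmax 0.12378765180049349
scene straightedge 0.75 [159. 158.  44.  14.] med [ 0.4876 -0.3369  0.0094] zmax 0.03859484144798817
scene glass_blank 0.42 [220. 170.  10.   4.] med [ 0.4982 -0.0642  0.097 ] zmax 0.10040263394124681
scene brush_pot 0.67 [227. 116.  23.  60.] med [ 0.3778 -0.1202  0.0902] zmax 0.1920003449857926
scene bowl 0.86 [131. 179.  30.  25.] med [ 0.6936 -0.2547  0.0352] zmax 0.05216445725188348
scene tin 0.7 [119. 166.  18.  26.] med [ 0.7133 -0.3433  0.0549]
[... 1248 characters left out ...]
159. 232.  26.  37.] med [0.6931 0.2991 0.0635] zmax 0.08760025929127473
side jar 0.65 [205. 151.  83.  77.] med [0.5735 0.042  0.0898] zmax 0.1246657890582824
side jar 0.65 [241. 257.   8.  13.] med [0.4943 0.2954 0.0743] zmax 0.08172721008316144
side tin 0.87 [235. 123.  15.  19.] med [ 0.7024 -0.3444  0.059 ] zmax 0.07782807094949296
side sponge 0.63 [214. 290.  14.  20.] med [0.5146 0.4174 0.0847] zmax 0.09937943947230793
side sponge 0.6 [203. 155.  87.  72.] med [0.5737 0.0436 0.0898] zmax 0.12532168393779713
side seat 0.75 [202. 155.  86.  69.] med [0.5729 0.0419 0.0898] zmax 0.12466841173926478
side seat 0.59 [272. 142.  40.  18.] med [ 0.4899 -0.3382  0.008 ] zmax 0.03807987842460656
```

View pics/crop1.png

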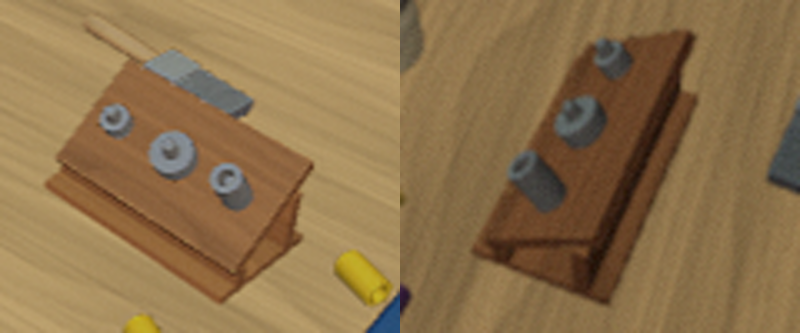

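The close crop confirms it. The sleeve is the tall tube at the +y end of the rack, scene (349,239) and side (220,299). The wide ring is in the middle, the short ring at the far end, and the purple and yellow tubes lie on the bench. Next I fit the geometry.

```bash
cat > fit.py <<'E'
from h import *
from scipy.optimize import least_squares
def boardfit(W):
    P=W.reshape(-1,3);P=P[~np.isnan(P[:,0])]
    m=(abs(P[:,0]-.49)<.12)&(abs(P[:,1]-.36)<.16)&(P[:,2]>.02)&(P[:,2]<.13);P=P[m]
    rng=np.random.default_rng(0);best=(0,)
    for _ in range(500):
        a=P[rng.choice(len(P),3,False)];n=np.cross(a[1]-a[0],a[2]-a[0]);l=np.linalg.norm(n)
        if l<1e-6:continue
        n/=l;n*=np.sign(n[2])
        if abs(np.arccos(min(1,n[2]))-np.radians(35))>.12:continue
        k=abs((P-a[0])@n)<.002
        if k.sum()>best[0]:best=(k.sum(),k)
    Q=P[best[1]];c=Q.mean(0);n=np.linalg.svd(Q-c,full_matrices=False)[2][2];n*=np.sign(n[2])
    return c,n,P
def cylfit(P,n,c,x0,r=.013):
    # axis dir n, points above board
    e1=np.cross(n,[0,0,1]);e1/=np.linalg.norm(e1);e2=np.cross(n,e1)
    h=(P-c)@n
    Q=P[(h>.006)&(h<.038)&(np.linalg.norm(np.cross(P-x0,n),axis=1)<.022)]
    uv=np.c_[Q@e1,Q@e2];s=least_squares(lambda p:np.linalg.norm(uv-p,axis=1)-r,[x0@e1,x0@e2],loss='soft_l1',f_scale=.001)
    return s.x[0]*e1+s.x[1]*e2+(c@n)*n, np.median(abs(s.fun)),len(Q)
E
python3 - <<'E'
from fit import *
f=np.load('f0.npz')
for cam,d in(('scene',f['ad']),('side',f['bd'])):
    W=cloud(d,bot.calibration(cam));c,n,P=boardfit(W)
    x0=np.array([.512,.417,.085])
    print(cam,'n',n,'tilt',np.degrees(np.arccos(n[2])),'az',np.degrees(np.arctan2(n[1],n[0])))
    b,e,k=cylfit(P,n,c,x0);print('sleeve base',b,'mid',b+.02*n,e,k)
    H=(P-c)@n; Q=P[np.linalg.norm(np.cross(P-b,n),axis=1)<.015]; print('top h',np.percentile((Q-c)@n,[90,98]))
    A=W.reshape(-1,3);A=A[~np.isnan(A[:,0])]
    pl=A[(abs(A[:,0]-.6)<.18)&(abs(A[:,1]-.03)<.18)]
    top=pl[abs(pl[:,2]-.09)<.004]
    r=cv2.minAreaRect(top[:,:2].astype(np.float32)*1000);print('plate',np.median(top[:,2]),r)
    led=pl[abs(pl[:,2]-.1)<.003];print('z100',len(led),cv2.minAreaRect(led[:,:2].astype(np.float32)*1000))
    hi=pl[(pl[:,2]>.115)&(pl[:,2]<.2)];print('high',len(hi),hi.mean(0))
    for z in np.arange(.11,.16,.01):
        q=pl[abs(pl[:,2]-z)<.005];print(round(z,3),len(q),np.round(q[:12],3).tolist() if z>.135 else np.median(q,0))
    s=A[(abs(A[:,0]-.487)<.13)&(abs(A[:,1]+.337)<.1)&(A[:,2]>.004)&(A[:,2]<.045)]
    print('straightedge',cv2.minAreaRect(s[:,:2].astype(np.float32)*1000)); rb=s[s[:,2]>.03];print(' rib',cv2.minAreaRect(rb[:,:2].astype(np.float32)*1000),rb.mean(0))
E
```

```text
scene n [ 0.577  -0.0652  0.8142] tilt 35.49584510139782 az -6.446156692583535
sleeve base [0.5041 0.4134 0.0609] mid [0.5156 0.4121 0.0772] 0.0009174868306822724 86
top h [0.0406 0.0423]
plate 0.09123842983186858 ((580.0177612304688, -15.052421569824219), (204.23167419433594, 223.83349609375), 86.14486694335938)
z100 320 ((593.9847412109375, -5.3034210205078125), (196.87533569335938, 201.7235565185547), 78.60710906982422)
high 127 [0.5756 0.0251 0.1295]
0.11 51 [0.5761 0.0469 0.1102]
0.12 43 [0.5746 0.0471 0.12  ]
0.13 60 [0.5742 0.0435 0.1302]
0.14 10 [[0.575, -0.015, 0.143], [0.574, -0.012, 0.144], [0.57, -0.012, 0.142], [0.576, -0.014, 0.14], [0.574, -0.012, 0.141], [0.57, -0.012, 0.138], [0.576, -0.014, 0.137], [0.573, -0.013, 0.136], [0.571, -0.01, 0.136], [0.568, -0.009, 0.135]]
0.15 13 [[0.572, -0.017, 0.155], [0.563, -0.018, 0.151], [0.576, -0.013, 0.155], [0.572, -0.013, 0.153], [0.568, -0.013, 0.152], [0.573, -0.021, 0.147], [0.576, -0.014, 0.151], [0.572, -0.013, 0.15], [0.571, -0.01, 0.151], [0.575, -0.019, 0.145], [0.574, -0.016, 0.146], [0.574, -0.011, 0.148]]
straight
[... 857 characters left out ...]
.019, 0.141], [0.578, -0.013, 0.14], [0.574, -0.013, 0.141], [0.571, -0.012, 0.142], [0.569, -0.018, 0.138], [0.577, -0.01, 0.138], [0.573, -0.009, 0.14], [0.568, -0.014, 0.137]]
0.15 11 [[0.574, -0.022, 0.154], [0.579, -0.018, 0.152], [0.578, -0.014, 0.151], [0.574, -0.011, 0.154], [0.572, -0.018, 0.149], [0.57, -0.02, 0.148], [0.578, -0.013, 0.148], [0.574, -0.012, 0.149], [0.571, -0.014, 0.148], [0.569, -0.016, 0.147], [0.571, -0.012, 0.146]]
straightedge ((487.69708251953125, -336.6717529296875), (253.47767639160156, 191.3689727783203), 2.0879976749420166)
 rib ((489.8424987792969, -342.2862243652344), (15.079465866088867, 101.63602447509766), 73.17387390136719) [ 0.4873 -0.3408  0.035 ]
```

```bash
cat >> h.py <<'E'
def rot(z,y):
    z=np.array(z,float);z/=np.linalg.norm(z);y=np.array(y,float);y-=y@z*z;y/=np.linalg.norm(y)
    return R.from_matrix(np.c_[np.cross(y,z),y,z])
def go(p1,r1):
    p,r,o=pose(); print('shift cm',r.inv().apply(np.array(p1)-p)*100,'turn deg',np.degrees((r.inv()*r1).as_rotvec()))
def world(): 
    p,r,o=pose(); print(p,'x',r.apply([1,0,0]),'y',r.apply([0,1,0]),'z',r.apply([0,0,1]),'F',o['contact_force'],'w',o['width'],'t',o['time'])
E
python3 - <<'E'
from h import *
n=np.array([.572,-.062,.818]);b=np.array([.5052,.4129,.0603])
r=rot(-n,[.107,.994,0]);go(b+.09*n,r)
f=np.load('f0.npz')
for cam,d,pts in(('scene',f['ad'],[(470,220),(485,125),(488,195)]),('side',f['bd'],[(385,340),(420,90),(420,310),(440,360)])):
    W=cloud(d,bot.calibration(cam))
    for u,v in pts: print(cam,u,v,W[v,u])
E
```

```text
shift cm [-42.6955 -10.8217   9.7342] turn deg [ 2.8665 35.0388 -9.1222]
scene 470 220 [0.1249 0.6073 0.0264]
scene 485 125 [0.2089 0.5774 0.356 ]
scene 488 195 [0.0988 0.6254 0.113 ]
side 385 340 [0.2072 0.5686 0.362 ]
side 420 90 [-0.1175 -1.4395 -0.1624]
side 420 310 [ 0.0348  0.2591 -0.0002]
side 440 360 [0.1943 0.6558 0.507 ]
```

```bash
python3 - <<'E'
from h import *
p,r,o=pose()
for c in('scene','side'):
    C=bot.calibration(c);print(c,proj(C,np.array([p,p-r.apply([0,0,.1]),p-r.apply([0,0,.25]),[0,0,0],[0,0,.3]])))
f=np.load('f0.npz')
W=cloud(f['ad'],bot.calibration('scene'))
m=(np.abs(W[...,0]-.17)<.18)&(np.abs(W[...,1]-.62)<.18)&(W[...,2]>.05)
print(m.sum(),np.percentile(W[m],[0,25,50,75,100],axis=0))
im=f['ai'].copy()
w=grab('wrist')[0]
o=np.hstack([im[60:260,370:512].repeat(3,0).repeat(3,1)[:384], w[:, :374]]) if 0 else np.hstack([cv2.resize(im[40:260,352:512],(279,384)),w])
cv2.imwrite('pics/w0.png',cv2.cvtColor(o,cv2.COLOR_RGB2BGR))
E
```

```text
scene [[493.8085 169.6929]
 [506.5996 135.353 ]
 [528.3401  76.5029]
 [324.6318 151.1735]
 [332.3948  79.3657]]
side [[385.5074 424.8079]
 [405.2336 400.6912]
 [448.9743 347.1986]
 [426.5212 238.5535]
 [465.7531 159.7881]]
3502 [[0.0619 0.4845 0.0501]
 [0.1793 0.5465 0.3231]
 [0.1967 0.5809 0.3513]
 [0.2119 0.612  0.3908]
 [0.2521 0.6679 0.6385]]
```

View pics/w0.png

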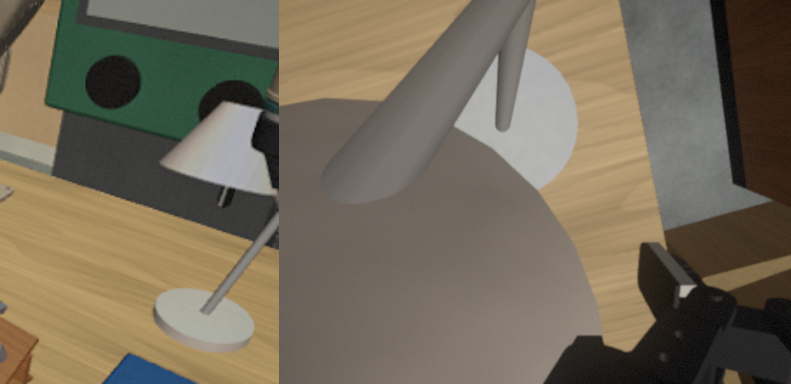

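Wrist view (right half): a desk lamp stands right beside the gripper. Its shade fills the lower left, and its base shows at about (260,120) in wrist pixels. I map the lamp before moving.

```bash
python3 - <<'E'
from h import *
f=np.load('f0.npz')
w=grab('wrist'); Q=[]
for nm,im,d,C in(('scene',f['ai'],f['ad'],None),('side',f['bi'],f['bd'],None),('wrist',w[0],w[1],w[2])):
    C=C or bot.calibration(nm);W=cloud(d,C)
    m=(abs(W[...,0]-.17)<.25)&(abs(W[...,1]-.6)<.25)&(W[...,2]>.04)&(W[...,2]<.7)
    mx=im.max(2).astype(int);
    s=m&(mx>(80 if nm!='wrist' else 60))
    P=W[s];print(nm,len(P))
    for z in np.arange(.05,.65,.03):
        k=abs(P[:,2]-z)<.015
        if k.sum()>3:
            p=P[k];print('  z%.2f'%z,k.sum(),'x',np.percentile(p[:,0],[1,50,99]),'y',np.percentile(p[:,1],[1,50,99]))
E
```

```text
scene 2736
  z0.05 53 x [0.1094 0.1173 0.1267] y [0.599  0.6088 0.6178]
  z0.08 66 x [0.1009 0.1086 0.1166] y [0.6054 0.6156 0.6253]
  z0.11 70 x [0.0892 0.0999 0.1078] y [0.6142 0.6234 0.6334]
  z0.14 68 x [0.0821 0.0901 0.0962] y [0.6216 0.6309 0.6415]
  z0.17 67 x [0.0725 0.0809 0.0894] y [0.6297 0.6386 0.6485]
  z0.20 55 x [0.0662 0.0721 0.0805] y [0.6368 0.6454 0.6513]
  z0.23 6 x [0.0699 0.0716 0.0811] y [0.6412 0.6445 0.6472]
  z0.26 32 x [0.0821 0.17   0.1979] y [0.5761 0.5806 0.6664]
  z0.29 29 x [0.154  0.1727 0.2031] y [0.509  0.6359 0.6438]
  z0.32 689 x [0.1853 0.2283 0.2493] y [0.4901 0.5783 0.6365]
  z0.35 718 x [0.1745 0.2097 0.2328] y [0.5054 0.5647 0.6176]
  z0.38 446 x [0.1534 0.1837 0.2028] y [0.5202 0.5609 0.5908]
  z0.41 135 x [0.1487 0.1671 0.206 ] y [0.534  0.5675 0.6186]
  z0.44 43 x [0.1851 0.2031 0.21  ] y [0.5922 0.604  0.6119]
  z0.47 9 x [0.1956 0.1984 0.2033] y [0.5993 0.6014 0.6041]
  z0.56 10 x [0.1972 0.1998 0.2023] y [0.5602 0.5661 0.5693]
  z0.59 92 x [0.1665 0.1973 0.2021] y [0.5345 0.5559 0.5661]
  z0.62 127 x [0.1602 0.1921 0.2002] y [0.5063 0.5
[... 643 characters left out ...]

  z0.62 4161 x [0.1804 0.2007 0.2229] y [0.5842 0.6362 0.6561]
wrist 67135
  z0.05 135 x [0.1079 0.1164 0.122 ] y [0.598  0.6053 0.6163]
  z0.08 205 x [0.099  0.1081 0.1146] y [0.6049 0.6124 0.6233]
  z0.11 297 x [0.0907 0.0991 0.1056] y [0.612  0.6199 0.631 ]
  z0.14 476 x [0.0813 0.0898 0.0964] y [0.6196 0.6277 0.6392]
  z0.17 659 x [0.0757 0.0808 0.0868] y [0.6271 0.6357 0.6466]
  z0.20 618 x [0.0683 0.0739 0.0782] y [0.6362 0.646  0.6538]
  z0.23 159 x [0.0684 0.076  0.1929] y [0.6439 0.648  0.6698]
  z0.26 3997 x [0.0757 0.0871 0.1953] y [0.5769 0.6347 0.6767]
  z0.29 23965 x [0.0889 0.1191 0.1764] y [0.5833 0.6245 0.673 ]
  z0.32 36624 x [0.1057 0.1308 0.1636] y [0.5964 0.6183 0.6354]
```

```bash
python3 - <<'E'
from h import *
f=np.load('f0.npz')
w=grab('wrist')
print('wrist depth min',w[1][w[1]>0].min())
Ww=cloud(w[1],w[2])
for v in range(20,384,60): print(v,[('%.3f,%.3f,%.3f'%tuple(Ww[v,u])) for u in range(20,512,70)])
C=bot.calibration('scene');W=cloud(f['ad'],C)
for v in range(96,165,8): print(v,[('%d:%.3f,%.3f,%.3f'%(u,*W[v,u])) for u in range(446,512,12)])
E
```

```text
wrist depth min 0.05000034
20 ['-0.036,0.429,0.000', '-0.017,0.498,-0.000', '0.002,0.567,-0.001', '0.082,0.642,0.254', '0.040,0.707,-0.001', '-0.042,1.041,-0.751', '0.022,1.223,-0.703', '0.087,1.226,-0.433']
80 ['0.017,0.402,-0.000', '0.037,0.474,-0.000', '0.099,0.623,0.291', '0.090,0.629,0.147', '0.097,0.693,0.000', '0.132,1.009,-0.752', '0.194,1.226,-0.750', '0.216,1.225,-0.445']
140 ['0.105,0.596,0.307', '0.108,0.611,0.310', '0.112,0.620,0.297', '0.137,0.604,0.024', '0.160,0.677,-0.000', '0.323,0.973,-0.751', '0.387,1.202,-0.751', '0.363,1.226,-0.460']
200 ['0.115,0.604,0.324', '0.119,0.610,0.317', '0.124,0.619,0.308', '0.132,0.630,0.291', '0.229,0.660,0.000', '0.251,0.740,0.000', '0.600,1.174,-0.750', '0.532,1.225,-0.478']
260 ['nan,nan,nan', '0.126,0.612,0.327', '0.132,0.619,0.319', '0.141,0.629,0.308', '0.156,0.644,0.287', '0.179,0.670,0.257', '0.659,1.021,-0.477', '0.669,1.171,-0.417']
320 ['nan,nan,nan', 'nan,nan,nan', '0.139,0.620,0.328', '0.149,0.627,0.318', '0.166,0.640,0.300', '0.413,0.709,0.001', '0.175,0.675,0.300', '0.180,0.692,0.300']
380 ['nan,nan,nan', 'nan,nan,nan'
[... 858 characters left out ...]
 '494:0.202,0.598,0.352', '506:0.212,0.624,0.363']
136 ['446:-0.659,0.273,-0.072', '458:0.240,0.531,0.322', '470:0.237,0.558,0.329', '482:0.231,0.583,0.335', '494:0.212,0.605,0.336', '506:0.181,0.626,0.332']
144 ['446:-0.650,0.285,-0.108', '458:-0.645,0.339,-0.088', '470:-0.658,0.387,-0.077', '482:0.238,0.590,0.318', '494:0.223,0.613,0.320', '506:0.195,0.634,0.317']
152 ['446:-0.652,0.295,-0.150', '458:-0.642,0.350,-0.126', '470:-0.653,0.399,-0.114', '482:0.167,0.584,0.266', '494:-0.646,0.496,-0.076', '506:-0.664,0.539,-0.068']
160 ['446:-0.648,0.307,-0.189', '458:-0.654,0.359,-0.172', '470:-0.649,0.410,-0.151', '482:-0.655,0.458,-0.135', '494:-0.655,0.506,-0.118', '506:-0.650,0.552,-0.098']
```

The shade surface passes through the gripper body with no contact force, so the lamp looks visual only. I test that with a small careful move.

Emit:
step_arm([
  [-1,-1,0,0,0,0,0],
  [-1,-2,0,0,0,0,0],
  [-1,-3,0,0,0,0,0],
], force=40)

```text
time: 1.85
tcp_pos: [0.205, 0.6176, 0.2313]
tool_rot: [0.0, 0.136, 0.991, -0.0]
contact_force: [0.1, 0.5, 0.5]
width: 0.0852
grip_force: 0.0
```

Emit:
step_arm([
  [-0.1,-5,-1,0,0,0,0],
  [-0.1,-10,-2.5,1,0,7,-2],
  [-0.1,-15,-4,2,0.5,14,-4],
  [-0.1,-20,-5.5,3,1,21,-5.5],
  [-0.1,-25,-7,4,2,28,-7],
  [-0.1,-29.5,-8,5,2.5,35,-9],
  [-0.1,-34,-9,6,2.9,35,-9.1],
  [-0.1,-38,-10,7,2.9,35,-9.1],
])

```text
time: 2.65
tcp_pos: [0.5445, 0.417, 0.1595]
tool_rot: [-0.301, 0.053, 0.952, 0.016]
contact_force: [-0.0, 1.2, 0.6]
width: 0.0469
grip_force: 0.0
```

```bash
python3 - <<'E'
from h import *
world()
n=np.array([.572,-.062,.818]);b=np.array([.5052,.4129,.0603])
go(b+.09*n,rot(-n,[.107,.994,0]))
E
```

```text
[0.5445 0.417  0.1595] x [-0.8126  0.092   0.5756] y [ 0.1114  0.9938 -0.0016] z [-0.5721  0.0628 -0.8178] F [-0.0121  1.1942  0.5953] w 0.04690120117254755 t 2.65
shift cm [-2.5528 -0.8225  1.3357] turn deg [ 0.0432 -0.018  -0.2576]
```

Emit:
step_arm([
  [-0.1,-2.5,-0.8,1.3,0,0,-0.2],
  [-0.1,-2.5,-0.8,1.3,0,0,-0.2],
  [-0.1,-2.5,-0.8,1.3,0,0,-0.2],
])

```text
time: 2.95
tcp_pos: [0.5525, 0.4111, 0.1364]
tool_rot: [-0.302, 0.05, 0.952, 0.017]
contact_force: [-0.5, 0.1, 0.3]
width: 0.0469
grip_force: 0.0
```

```bash
python3 - <<'E'
from fit import *
world();p,r,o=pose()
im,d,C=grab('wrist','w1.png');W=cloud(d,C)
c,n,P=boardfit(W)
print('n',n,np.degrees(np.arccos(n[2])),'board dist at b',(np.array([.5052,.4129,.0603])-c)@n)
b,e,k=cylfit(P,n,c,np.array([.512,.417,.085]));print('base',b,e,k)
n0=-r.apply([0,0,1]);b0,e,k=cylfit(P,n0,c,np.array([.512,.417,.085]));print('base with tool axis',b0,e,k)
Q=P[np.linalg.norm(np.cross(P-b,n),axis=1)<.015]; print('top h',np.percentile((Q-c)@n,[90,98]))
print('offset tool',r.inv().apply(b0-p)*1000)
E
```

```text
[0.5525 0.4111 0.1364] x [-0.8124  0.0853  0.5768] y [0.1055 0.9944 0.0016] z [-0.5734  0.0622 -0.8169] F [-0.4663  0.11    0.2866] w 0.046899960234626066 t 2.95
n [ 0.5696 -0.061   0.8197] 34.94689615546948 board dist at b 0.0012325501189197345
base [0.5034 0.4198 0.0605] 0.003302191405206277 802
base with tool axis [0.5034 0.4199 0.0606] 0.003325359624459257 801
top h [0.0401 0.0408]
offset tool [-3.0308  3.4649 90.6468]
```

View pics/w1.png

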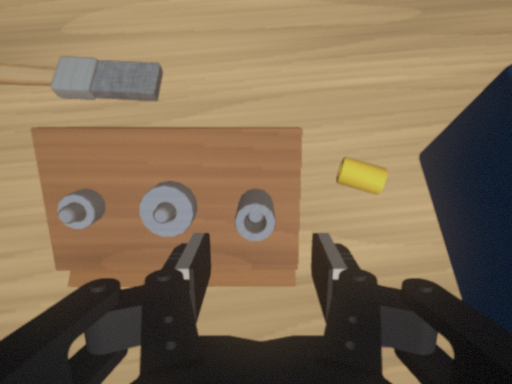

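Wrist view: the sleeve's top rim is centred near (256,222). The fingers sit at x of about 205 and 320, and the wide ring is at (168,210). I measure the rim centre.

```bash
python3 - <<'E'
from fit import *
p,r,o=pose()
im,d,C=grab('wrist');W=cloud(d,C)
c,n,P=boardfit(W);n=-r.apply([0,0,1])
T=r.inv().apply(W.reshape(-1,3)-p).reshape(384,512,3)
h=((W-c)@n)
v,u=np.mgrid[:384,:512]
m=(h>.0375)&(h<.0425)&(u>225)&(u<285)&(v>185)&(v<250)
q=T[m];print(len(q));(cx,cy),rr=cv2.minEnclosingCircle((q[:,:2]*1000).astype(np.float32));print('top circle tool mm',cx,cy,rr,'z',np.median(q[:,2])*1000, 'mean',q.mean(0)*1000)
# gray pixels centroid on circle in image
hull=cv2.convexHull(np.c_[u[m],v[m]].astype(np.float32));print('ellipse px',cv2.fitEllipse(hull))
# side/scene estimate of sleeve mid in tool
for mid in([.5156,.4121,.0772],[.5176,.4112,.0762]): print('mid tool',r.inv().apply(np.array(mid)-p)*1000)
print('proj of finger midpoint plane', proj(C,p+r.apply([[0,0,.05]])))
E
```

```text
846
top circle tool mm -6.526345729827881 -4.596285343170166 12.880819320678711 z 51.787645492260445 mean [-5.9815 -4.5079 51.819 ]
ellipse px ((252.38986206054688, 222.84796142578125), (38.15790557861328, 39.79070281982422), 92.84017944335938)
mid tool [-5.2547 -4.3768 70.4054]
mid tool [-7.5319 -5.0679 70.022 ]
proj of finger midpoint plane [[259.5452 214.7751]]
```

Emit:
step_arm([
  [0.08,-0.6,-0.46,1,0,0,0],
  [0.08,-0.63,-0.46,3,0,0,0],
  [0.08,-0.63,-0.46,5,0,0,0],
  [0.08,-0.63,-0.46,7,0,0,0],
  [0.08,-0.63,-0.46,8,0,0,0],
  [0.08,-0.63,-0.46,8,0,0,0],
  [0.08,-0.63,-0.46,8,0,0,0],
])

```text
time: 3.75
tcp_pos: [0.5124, 0.4115, 0.0684]
tool_rot: [-0.3, 0.049, 0.952, 0.017]
contact_force: [-0.7, 0.9, 0.1]
width: 0.0395
grip_force: 0.0
```

Emit:
step_arm([
  [0.6,0,0,0,0,0,0],
  [0.6,0,0,0,0,0,0],
  [0.6,0,0,0,0,0,0],
  [0.6,0,0,0,0,0,0],
  [0.6,0,0,0,0,0,0],
], force=40)

```text
time: 4.25
tcp_pos: [0.5132, 0.4113, 0.0686]
tool_rot: [-0.3, 0.05, 0.953, 0.017]
contact_force: [2.9, -0.1, 5.3]
width: 0.024
grip_force: 40.3
```

```bash
python3 - <<'E'
from h import *
world();print(pose()[2]['grip_force'])
E
```

```text
[0.5132 0.4113 0.0686] x [-0.8151  0.0847  0.573 ] y [0.1055 0.9944 0.0031] z [-0.5696  0.063  -0.8195] F [ 2.859  -0.1399  5.3409] w 0.023980543937939462 t 4.25
40.30428432393819
```

Emit:
step_arm([
  [0.6,0,0,-0.5,0,0,0],
  [0.6,0,0,-1.5,0,0,0],
  [0.6,0,0,-3,0,0,0],
  [0.6,0,0,-5,0,0,0],
  [0.6,0,0,-8,0,0,0],
  [0.6,0,0,-10,0,0,0],
  [0.6,0,0,-10,0,0,0],
])

```text
time: 4.95
tcp_pos: [0.5721, 0.4047, 0.1514]
tool_rot: [-0.298, 0.05, 0.953, 0.018]
contact_force: [0.0, 0.3, -1.1]
width: 0.0244
grip_force: 39.5
```

```bash
python3 - <<'E'
from fit import *
world();print(pose()[2]['grip_force'])
a=grab('wrist','w2.png'); b=grab('scene'); c=grab('side')
np.savez('f2.npz',wi=a[0],wd=a[1],wC=np.array(a[2]['cam_to_world']),bd=b[1],bi=b[0],cd=c[1],ci=c[0])
n=np.array([.572,-.062,.818]);g=pose()[0]
print(proj(b[2],g),proj(c[2],g))
s=proj(c[2],g)[0].astype(int);t=proj(b[2],g)[0].astype(int)
cr=lambda im,s:cv2.resize(im[max(0,s[1]-50):s[1]+50,max(0,s[0]-50):s[0]+50],(266,384))
cv2.imwrite('pics/lift.png',cv2.cvtColor(np.hstack([cv2.resize(a[0],(512,384))[:, :],cr(b[0],t)]),cv2.COLOR_RGB2BGR))
E
```

```text
[0.5721 0.4047 0.1514] x [-0.8169  0.0853  0.5704] y [0.1066 0.9943 0.004 ] z [-0.5668  0.0641 -0.8213] F [ 0.0485  0.2617 -1.069 ] w 0.02436564504154705 t 4.95
39.473844221793115
[[338.6808 227.5654]] [[198.364  274.3767]]
```

View pics/lift.png

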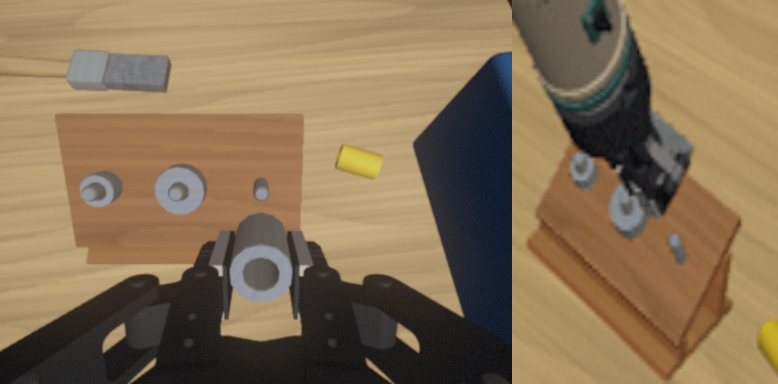

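The sleeve is held between the pads with its top rim at (261,270), and its pin is now bare at (261,188). The other rings are untouched. I measure the sleeve's pose in the hand, then the grinder.

```bash
cat > held.py <<'E'
from fit import *
def held(d,C):
    p,r,o=pose();W=cloud(d,C);T=r.inv().apply(W.reshape(-1,3)-p)
    T=T[~np.isnan(T[:,0])]
    Q=T[(abs(T[:,1])<.0125)&(abs(T[:,0])<.03)&(T[:,2]>-.05)&(T[:,2]<.02)]
    top=np.percentile(Q[:,2],[.5,2,5])
    t=top[1]
    S=Q[(Q[:,2]>t+.003)&(abs(Q[:,1])<.011)]
    f=lambda q:[np.linalg.norm(np.cross(S-[q[0],q[1],-.01],[q[2],q[3],1])/np.sqrt(1+q[2]**2+q[3]**2),axis=1)-.013][0]
    S=S[(abs(S[:,0])<.02)]
    s=least_squares(f,[0,0,0,0],loss='soft_l1',f_scale=.0007)
    print('n',len(S),'top z mm',top*1000,'axis at z=-10: xy mm',s.x[:2]*1000,'tilt deg x,y',np.degrees(s.x[2:]),'res',np.median(abs(s.fun))*1000)
    rim=Q[abs(Q[:,2]-t)<.002];(cx,cy),rr=cv2.minEnclosingCircle((rim[:,:2]*1000).astype(np.float32));print('rim',cx,cy,rr,len(rim))
    return s.x,t
E
python3 - <<'E'
from held import *
im,d,C=grab('wrist');held(d,C)
f=np.load('f0.npz')
# grinder yaw/spindle from static cams
for cam,d in(('scene',f['ad']),('side',f['bd'])):
    W=cloud(d,bot.calibration(cam));A=W.reshape(-1,3);A=A[~np.isnan(A[:,0])]
    a=A[(abs(A[:,0]-.58)<.1)&(abs(A[:,1]+.017)<.1)&(A[:,2]>.122)&(A[:,2]<.16)]
    sp=a[(a[:,1]<.015)];sg=a[a[:,1]>.02]
    s=least_squares(lambda q:np.linalg.norm(sp[sp[:,2]<.147][:,:2]-q,axis=1)-.006,sp[:,:2].mean(0),loss='soft_l1',f_scale=.001)
    print(cam,'spindle',s.x,np.median(abs(s.fun)),len(sp),sp[:,2].max(),'sponge',sg[sg[:,2]>.127].mean(0))
E
```

```text
n 4232 top z mm [-38.0328 -37.2486 -32.0746] axis at z=-10: xy mm [1.7593 1.2583] tilt deg x,y [-1.8724 -2.7891] res 2.147186159622054
rim -0.110611192882061 -1.1769315004348755 15.933061599731445 187
scene spindle [ 0.5691 -0.0162] 0.0008485038343131659 37 0.1554240711321938 sponge [0.5759 0.0443 0.1303]
side spindle [ 0.575  -0.0181] 0.0005945879030708921 36 0.156558789172067 sponge [0.5777 0.0422 0.13  ]
```

```bash
python3 - <<'E'
from h import *
go([.572,-.017,.225],rot([0,0,-1],[.063,.998,0]))
go([.572,.39,.225],rot([0,0,-1],[.063,.998,0]))
E
```

```text
shift cm [  0.5162 -41.9055  -9.0546] turn deg [  0.7235 -35.2371  -2.2702]
shift cm [ 3.9653 -1.4253 -6.6158] turn deg [  0.7235 -35.2371  -2.2702]
```

Emit:
step_arm([
  [0.6,2,-0.5,-5,0,-5,0],
  [0.6,3.9,-3,-6.6,0,-12,-0.5],
  [0.6,3.5,-7,-6.9,0,-20,-1],
  [0.6,3.1,-12,-7.2,0.4,-28,-1.5],
  [0.6,2.7,-17,-7.5,0.7,-35.2,-2.3],
  [0.6,2.3,-22,-7.8,0.7,-35.2,-2.3],
  [0.6,1.9,-27,-8.1,0.7,-35.2,-2.3],
  [0.6,1.5,-32,-8.4,0.7,-35.2,-2.3],
])

```text
time: 5.95
tcp_pos: [0.5692, 0.0829, 0.2259]
tool_rot: [0.0, 0.031, 1.0, 0.001]
contact_force: [1.1, 0.1, -2.0]
width: 0.0242
grip_force: 39.6
```

```bash
python3 - <<'E'
from h import *
world()
go([.572,-.017,.225],rot([0,0,-1],[.063,.998,0]))
E
```

```text
[0.5692 0.0829 0.2259] x [-0.9981  0.0616 -0.    ] y [0.0616 0.9981 0.0019] z [ 0.0002  0.0019 -1.    ] F [ 1.0714  0.0749 -1.9572] w 0.02421438981112493 t 5.95
shift cm [-0.8928 -9.9509  0.0671] turn deg [0.1067 0.0024 0.0793]
```

Emit:
step_arm([
  [0.6,-0.4,-4,0,0,0,0],
  [0.6,-0.8,-8,0,0,0,0],
  [0.6,-0.9,-9.5,0,0,0,0],
  [0.6,-0.9,-9.9,0,0,0,0],
  [0.6,-0.9,-9.9,0,0,0,0],
  [0.6,-0.9,-9.9,0,0,0,0],
])

```text
time: 6.55
tcp_pos: [0.5739, -0.0125, 0.2258]
tool_rot: [0.001, 0.03, 1.0, 0.002]
contact_force: [0.2, 0.8, -1.8]
width: 0.0245
grip_force: 39.7
```

```bash
python3 - <<'E'
from held import *
world();p,r,o=pose()
im,d,C=grab('wrist','w3.png')
np.savez('f3.npz',i=im,d=d)
W=cloud(d,C);A=W.reshape(-1,3);A=A[~np.isnan(A[:,0])]
a=A[(abs(A[:,0]-.572)<.03)&(abs(A[:,1]+.017)<.03)]
for z in np.arange(.096,.16,.006):
    q=a[abs(a[:,2]-z)<.003]
    if len(q): print('%.3f'%z,len(q),q.mean(0),q[:,:2].min(0),q[:,:2].max(0))
for t in bot.trace('wrist','sleeve')[:2]: print(t['p'],t['bbox'])
E
```

```text
[ 0.5739 -0.0125  0.2258] x [-0.9982  0.0602 -0.0013] y [0.0602 0.9982 0.0037] z [ 0.0016  0.0036 -1.    ] F [ 0.1824  0.8474 -1.8443] w 0.024511512768377097 t 6.55
0.096 33 [ 0.5635 -0.016   0.0964] [ 0.5609 -0.0276] [ 0.5734 -0.006 ]
0.102 345 [ 0.5696 -0.0174  0.1018] [ 0.5611 -0.0297] [ 0.5821 -0.006 ]
0.108 25 [ 0.5684 -0.0171  0.1077] [ 0.567  -0.0234] [ 0.573  -0.0119]
0.114 24 [ 0.5686 -0.0169  0.114 ] [ 0.5671 -0.023 ] [ 0.5733 -0.0119]
0.120 27 [ 0.5684 -0.0168  0.1202] [ 0.567  -0.0227] [ 0.5733 -0.012 ]
0.126 30 [ 0.5684 -0.0171  0.1262] [ 0.567  -0.0234] [ 0.573 -0.012]
0.132 29 [ 0.5685 -0.017   0.1321] [ 0.5668 -0.023 ] [ 0.5729 -0.012 ]
0.138 33 [ 0.5685 -0.0172  0.1383] [ 0.5669 -0.0235] [ 0.5728 -0.012 ]
0.144 34 [ 0.5686 -0.0165  0.1441] [ 0.5667 -0.0224] [ 0.5785 -0.012 ]
0.150 131 [ 0.571  -0.0176  0.1503] [ 0.567  -0.0233] [ 0.5784 -0.0121]
0.156 83 [ 0.5724 -0.0178  0.1539] [ 0.5688 -0.0218] [ 0.5762 -0.0142]
0.92 [233.5, 215.2, 58.8, 87.9]
```

View pics/w3.png

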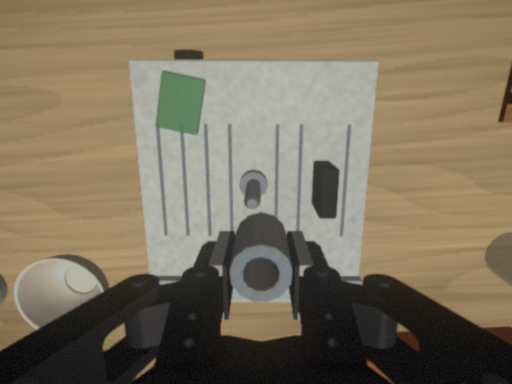

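The spindle shows at (253,188), its shoulder at (254,182), and the sponge at (326,190). The held sleeve's top rim is at (261,275). I fit the sleeve in the hand with the mask.

```bash
cat > held2.py <<'E'
from fit import *
def held2(ret=False):
    p,r,o=pose();im,d,C=grab('wrist');t=bot.trace('wrist','sleeve')[0]
    m=cv2.erode(t['pixels'].astype(np.uint8),np.ones((3,3)))>0
    W=cloud(d,C);v,u=np.nonzero(m)
    T=r.inv().apply(W[m]-p);k=~np.isnan(T[:,0])&(abs(T[:,0])<.03)&(abs(T[:,2])<.06);T=T[k]
    hz=np.histogram(T[:,2],bins=np.arange(-.045,.03,.002));print(dict(zip((hz[1][:-1]*1000).astype(int),hz[0])))
    return T
E
python3 - <<'E'
from held2 import *
T=held2();np.save('T.npy',T)
top=T[(T[:,2]>-.034)&(T[:,2]<-.022)]
for z in np.arange(-.036,.02,.004):
    q=T[abs(T[:,2]-z)<.002]
    if len(q)>5: print(round(z*1000),len(q),'x',np.percentile(q[:,0],[1,50,99])*1000,'y',np.percentile(q[:,1],[1,50,99])*1000)
E
```

```text
{np.int64(-45): np.int64(0), np.int64(-43): np.int64(0), np.int64(-40): np.int64(0), np.int64(-38): np.int64(0), np.int64(-36): np.int64(0), np.int64(-34): np.int64(0), np.int64(-32): np.int64(0), np.int64(-30): np.int64(2), np.int64(-28): np.int64(1141), np.int64(-26): np.int64(876), np.int64(-24): np.int64(221), np.int64(-22): np.int64(198), np.int64(-20): np.int64(181), np.int64(-18): np.int64(172), np.int64(-16): np.int64(161), np.int64(-14): np.int64(175), np.int64(-12): np.int64(134), np.int64(-10): np.int64(158), np.int64(-8): np.int64(125), np.int64(-6): np.int64(125), np.int64(-4): np.int64(114), np.int64(-2): np.int64(99), np.int64(0): np.int64(90), np.int64(1): np.int64(69), np.int64(3): np.int64(59), np.int64(5): np.int64(59), np.int64(7): np.int64(40), np.int64(9): np.int64(12), np.int64(11): np.int64(0), np.int64(13): np.int64(0), np.int64(15): np.int64(0), np.int64(17): np.int64(0), np.int64(19): np.int64(0), np.int64(21): np.int64(0), np.int64(23): np.int64(0), np.int64(25): np.int64(0), np.int64(27): np.int64(0)}
-28 1846 x [-9.1136  3.6491 14.3026] y [-10.8828   0.5821  11.6087]
-24 490 x [-5.5244  9.1946 14.9121] y [-10.3964   0.2184  11.2094]
-20 365 x [-5.4204 10.1358 14.8001] y [-10.1573   0.5963  10.9694]
-16 344 x [-5.3734  9.3124 14.9838] y [-10.2582   0.609   11.3478]
-12 299 x [-5.3324 10.1046 14.9835] y [-10.1496   0.6168  11.435 ]
-8 271 x [-5.2904 10.6021 14.9473] y [-10.6105   0.2033  11.2471]
-4 218 x [-5.232  11.1307 14.7786] y [-10.3595   0.1822  11.123 ]
0 176 x [-5.3994 12.5032 14.8589] y [-10.281    0.4166  11.0878]
4 117 x [-3.0957 13.3552 14.8751] y [-10.3659   0.6428  10.6915]
8 84 x [ 9.7298 13.7128 14.8571] y [-9.6651 -1.9934  9.9324]
```

Emit:
step_arm([
  [0.6,-0.1,-0.55,1.5,0,0,0],
  [0.6,-0.1,-0.57,3.5,0,0,0],
  [0.6,-0.1,-0.57,5,0,0,0],
  [0.6,-0.1,-0.57,5,0,0,0],
  [0.6,-0.1,-0.57,5,0,0,0],
  [0.6,-0.1,-0.57,5,0,0,0],
])

```text
time: 7.35
tcp_pos: [0.5757, -0.0207, 0.177]
tool_rot: [0.002, 0.032, 0.999, 0.001]
contact_force: [0.3, 0.3, -2.3]
width: 0.0245
grip_force: 39.6
```

```bash
python3 - <<'E'
from held2 import *
world();p,r,o=pose();T=held2()
q=T[(T[:,2]>-.024)&(T[:,2]<.006)];print('x99',np.percentile(q[:,0],99)*1e3,'y',np.percentile(q[:,1],[1,99])*1e3)
im,d,C=grab('wrist');W=cloud(d,C);A=W.reshape(-1,3);A=A[~np.isnan(A[:,0])]
a=A[(abs(A[:,0]-.572)<.03)&(abs(A[:,1]+.017)<.03)]
for z in np.arange(.102,.16,.006):
    q=a[abs(a[:,2]-z)<.003]
    if len(q): print('%.3f'%z,len(q),q.mean(0),q[:,:2].min(0),q[:,:2].max(0))
E
```

```text
[ 0.5757 -0.0207  0.177 ] x [-0.998   0.0631 -0.004 ] y [0.0631 0.998  0.0022] z [ 0.0041  0.002  -1.    ] F [ 0.2897  0.2515 -2.3189] w 0.02446092680440903 t 7.35
{np.int64(-45): np.int64(0), np.int64(-43): np.int64(0), np.int64(-40): np.int64(0), np.int64(-38): np.int64(0), np.int64(-36): np.int64(0), np.int64(-34): np.int64(0), np.int64(-32): np.int64(0), np.int64(-30): np.int64(0), np.int64(-28): np.int64(1087), np.int64(-26): np.int64(886), np.int64(-24): np.int64(234), np.int64(-22): np.int64(184), np.int64(-20): np.int64(181), np.int64(-18): np.int64(173), np.int64(-16): np.int64(159), np.int64(-14): np.int64(157), np.int64(-12): np.int64(140), np.int64(-10): np.int64(144), np.int64(-8): np.int64(133), np.int64(-6): np.int64(108), np.int64(-4): np.int64(115), np.int64(-2): np.int64(103), np.int64(0): np.int64(83), np.int64(1): np.int64(73), np.int64(3): np.int64(58), np.int64(5): np.int64(44), np.int64(7): np.int64(30), np.int64(9): np.int64(6), np.int64(11): np.int64(0), np.int64(13): np.int64(0), np.int64(15): np.int64(0), np.int64(17): np.int64(0), np.int64(19): np.int64(0), np.int64(21): np.int64(0), np.int64(23): np.int64(0), np.int64(25): np.int64(0), np.int64(27): np.int64(0)}
x99 15.0103439626095 y [-9.6246 10.9137]
0.102 512 [ 0.5692 -0.0177  0.1018] [ 0.5608 -0.0294] [ 0.5817 -0.0064]
0.108 38 [ 0.5683 -0.0177  0.1079] [ 0.5669 -0.0237] [ 0.5721 -0.0122]
0.114 46 [ 0.5684 -0.0181  0.1139] [ 0.5668 -0.0237] [ 0.5731 -0.012 ]
0.120 47 [ 0.5682 -0.018   0.1202] [ 0.5667 -0.0236] [ 0.572  -0.0121]
0.126 49 [ 0.5682 -0.0175  0.1261] [ 0.5667 -0.0234] [ 0.5718 -0.0122]
0.132 54 [ 0.5683 -0.0178  0.1321] [ 0.5665 -0.0233] [ 0.5731 -0.0119]
0.138 57 [ 0.5682 -0.0176  0.1378] [ 0.5667 -0.0233] [ 0.5717 -0.0122]
0.144 56 [ 0.5677 -0.0173  0.1438] [ 0.5665 -0.0225] [ 0.57   -0.0128]
0.150 12 [ 0.5675 -0.0161  0.1479] [ 0.567  -0.0184] [ 0.568  -0.0141]
```

```bash
python3 - <<'E'
from h import *
for i in range(4):
    bot.grab_frame('wrist'); p,r,o=pose(); print(p,r.apply([0,0,1]),o['joint_vel'][:3])
go([.5746,-.0184,p[2]],rot([0,0,-1],[.063,.998,0]))
E
```

```text
[ 0.5753 -0.021   0.1768] [ 0.0036  0.0019 -1.    ] [ 0.0003  0.0032 -0.0015]
[ 0.5752 -0.021   0.1767] [ 0.0033  0.0019 -1.    ] [ 0.0003  0.0027 -0.0012]
[ 0.5751 -0.021   0.1765] [ 0.0031  0.0019 -1.    ] [ 0.0013  0.0053 -0.0003]
[ 0.575  -0.021   0.1764] [ 0.0028  0.0019 -1.    ] [ 0.0019  0.0057 -0.0001]
shift cm [0.0601 0.2584 0.0004] turn deg [ 0.1167  0.156  -0.0305]
```

Emit:
step_arm([
  [0.6,0,0.26,0,0.1,0.1,0],
  [0.6,0,0.26,0,0.1,0.1,0],
  [0.6,0,0.26,0,0.1,0.1,0],
  [0.6,0,0.26,0,0.1,0.1,0],
  [0.6,0,0.26,0,0.1,0.1,0],
  [0.6,0,0.26,0,0.1,0.1,0],
])

```text
time: 8.3
tcp_pos: [0.5751, -0.0185, 0.1761]
tool_rot: [0.0, 0.032, 0.999, 0.0]
contact_force: [-0.2, 0.3, -1.3]
width: 0.0243
grip_force: 39.6
```

```bash
python3 - <<'E'
from h import *
for i in range(2):
    bot.grab_frame('wrist'); p,r,o=pose(); print(p,r.apply([0,0,1]))
go([.5746,-.0184,p[2]],rot([0,0,-1],[.063,.998,0]))
E
```

```text
[ 0.5751 -0.0185  0.1761] [ 0.0004  0.0002 -1.    ]
[ 0.5751 -0.0184  0.1761] [ 0.0004  0.0003 -1.    ]
shift cm [ 0.0464  0.0012 -0.    ] turn deg [ 0.0168  0.0243 -0.0353]
```

Emit:
step_arm([
  [0.6,0.05,0,0.3,0,0,0],
  [0.6,0.05,0,0.7,0,0,0],
  [0.6,0.05,0,1.1,0,0,0],
  [0.6,0.05,0,1.5,0,0,0],
  [0.6,0.05,0,1.9,0,0,0],
  [0.6,0.05,0,2.2,0,0,0],
  [0.6,0.05,0,2.2,0,0,0],
  [0.6,0.05,0,2.2,0,0,0],
])

```text
time: 9.2
tcp_pos: [0.5746, -0.0184, 0.154]
tool_rot: [0.0, 0.032, 0.999, 0.0]
contact_force: [0.4, -0.3, -1.0]
width: 0.0241
grip_force: 39.6
```

```bash
python3 - <<'E'
from held2 import *
world();T=held2()
E
```

```text
[ 0.5746 -0.0184  0.154 ] x [-0.998   0.0636 -0.0004] y [0.0636 0.998  0.0003] z [ 0.0004  0.0002 -1.    ] F [ 0.4051 -0.3044 -1.0314] w 0.024088844694885786 t 9.2
{np.int64(-45): np.int64(0), np.int64(-43): np.int64(0), np.int64(-40): np.int64(0), np.int64(-38): np.int64(0), np.int64(-36): np.int64(0), np.int64(-34): np.int64(0), np.int64(-32): np.int64(0), np.int64(-30): np.int64(2), np.int64(-28): np.int64(1149), np.int64(-26): np.int64(869), np.int64(-24): np.int64(231), np.int64(-22): np.int64(179), np.int64(-20): np.int64(189), np.int64(-18): np.int64(165), np.int64(-16): np.int64(167), np.int64(-14): np.int64(165), np.int64(-12): np.int64(145), np.int64(-10): np.int64(141), np.int64(-8): np.int64(130), np.int64(-6): np.int64(126), np.int64(-4): np.int64(98), np.int64(-2): np.int64(105), np.int64(0): np.int64(102), np.int64(1): np.int64(60), np.int64(3): np.int64(70), np.int64(5): np.int64(58), np.int64(7): np.int64(43), np.int64(9): np.int64(8), np.int64(11): np.int64(0), np.int64(13): np.int64(0), np.int64(15): np.int64(0), np.int64(17): np.int64(0), np.int64(19): np.int64(0), np.int64(21): np.int64(0), np.int64(23): np.int64(0), np.int64(25): np.int64(0), np.int64(27): np.int64(0)}
```

Emit:
step_arm([
  [0.6,0,0,0.6,0,0,0],
  [0.6,0,0,1.2,0,0,0],
  [0.6,0,0,1.8,0,0,0],
  [0.6,0,0,2.4,0,0,0],
  [0.6,0,0,3.0,0,0,0],
  [0.6,0,0,3.5,0,0,0],
  [0.6,0,0,3.7,0,0,0],
  [0.6,0,0,3.7,0,0,0],
])

```text
time: 10.1
tcp_pos: [0.5744, -0.0183, 0.1167]
tool_rot: [-0.0, 0.032, 0.999, 0.0]
contact_force: [0.1, -0.8, -1.7]
width: 0.0242
grip_force: 39.6
```

Emit:
step_arm([
  [0.6,0,0,0.1,0,0,0],
  [0.6,0,0,0.2,0,0,0],
  [0.6,0,0,0.3,0,0,0],
  [0.6,0,0,0.3,0,0,0],
])

```text
time: 10.5
tcp_pos: [0.5748, -0.0184, 0.1144]
tool_rot: [0.0, 0.032, 0.999, 0.0]
contact_force: [0.2, 0.0, 0.7]
width: 0.024
grip_force: 39.8
```

Emit:
step_arm([
  [0.6,0,0,0.1,0,0,0],
  [0.6,0,0,0.15,0,0,0],
  [0.6,0,0,0.15,0,0,0],
])

```text
time: 10.8
tcp_pos: [0.5748, -0.0183, 0.1143]
tool_rot: [0.001, 0.032, 0.999, 0.0]
contact_force: [-4.2, 0.3, 11.9]
width: 0.0244
grip_force: 41.4
```

Firm contact at shoulder height. I open partway, which keeps clear of the sponge, and retreat upward.

Emit:
step_arm([
  [0.2,0,0,0.05,0,0,0],
  [-0.1,0,0,0,0,0,0],
  [-0.1,0,0,0,0,0,0],
  [-0.1,0,0,0,0,0,0],
])

```text
time: 11.2
tcp_pos: [0.5746, -0.0184, 0.1124]
tool_rot: [0.0, 0.032, 0.999, 0.0]
contact_force: [-0.0, -0.6, 0.5]
width: 0.0467
grip_force: 0.0
```

Emit:
step_arm([
  [-0.1,0,0,-1,0,0,0],
  [-0.1,0,0,-3,0,0,0],
  [-0.1,0,0,-6,0,0,0],
  [-0.1,0,0,-9,0,0,0],
  [-0.1,0,0,-12,0,0,0],
  [-0.1,0,0,-12,0,0,0],
  [-0.1,0,0,-12,0,0,0],
])

```text
time: 11.9
tcp_pos: [0.5748, -0.0184, 0.2336]
tool_rot: [0.001, 0.032, 0.999, 0.0]
contact_force: [-0.2, -1.1, -0.4]
width: 0.0465
grip_force: 0.0
```

```bash
python3 - <<'E'
from fit import *
world();p,r,o=pose()
im,d,C=grab('wrist','w4.png');W=cloud(d,C);A=W.reshape(-1,3);A=A[~np.isnan(A[:,0])]
a=A[(abs(A[:,0]-.5727)<.03)&(abs(A[:,1]+.0178)<.03)]
for z in np.arange(.096,.16,.006):
    q=a[abs(a[:,2]-z)<.003]
    if len(q): print('%.3f'%z,len(q),q.mean(0),q[:,:2].min(0),q[:,:2].max(0))
t=a[(a[:,2]>.138)&(a[:,2]<.146)];print('rim z',np.median(t[:,2]))
G=A[(abs(A[:,0]-.58)<.2)&(abs(A[:,1]+.017)<.13)]
top=G[abs(G[:,2]-.09)<.003];led=G[(abs(G[:,2]-.1)<.003)&(G[:,0]>.63)]
print('plate',np.median(top[:,2]),cv2.minAreaRect(top[:,:2].astype(np.float32)*1000))
print('ledge',len(led),led[:,2].mean() if len(led) else 0,cv2.minAreaRect(led[:,:2].astype(np.float32)*1000) if len(led) else 0)
# ledge face line : x of ledge min per y
if len(led):
    ys=np.arange(led[:,1].min(),led[:,1].max(),.005);L=[(y,led[abs(led[:,1]-y)<.0025][:,0].min()) for y in ys if (abs(led[:,1]-y)<.0025).sum()>3]
    L=np.array(L);print('face line',np.polyfit(L[:,0],L[:,1],1),L[[0,-1]])
E
```

```text
[ 0.5748 -0.0184  0.2336] x [-0.998   0.0636 -0.0023] y [0.0636 0.998  0.0004] z [ 0.0023  0.0003 -1.    ] F [-0.1931 -1.0655 -0.444 ] w 0.04652687524052254 t 11.9
0.096 27 [ 0.5629 -0.0167  0.0956] [ 0.5608 -0.0274] [ 0.5675 -0.0073]
0.102 13 [ 0.5628 -0.0162  0.1036] [ 0.5605 -0.0279] [ 0.5709 -0.0052]
0.108 34 [ 0.5627 -0.0181  0.108 ] [ 0.5604 -0.0297] [ 0.569  -0.0061]
0.114 42 [ 0.5634 -0.0164  0.1137] [ 0.5604 -0.0293] [ 0.5772 -0.0049]
0.120 42 [ 0.5626 -0.017   0.12  ] [ 0.5602 -0.0302] [ 0.5712 -0.0052]
0.126 49 [ 0.5635 -0.0171  0.126 ] [ 0.5603 -0.0297] [ 0.5755 -0.0055]
0.132 59 [ 0.5644 -0.0175  0.1321] [ 0.5602 -0.0302] [ 0.5764 -0.0049]
0.138 226 [ 0.5699 -0.0169  0.1397] [ 0.5602 -0.0303] [ 0.5854 -0.0051]
0.144 474 [ 0.5723 -0.0179  0.142 ] [ 0.5608 -0.03  ] [ 0.5847 -0.0054]
0.150 124 [ 0.571  -0.0176  0.1503] [ 0.5669 -0.0233] [ 0.5788 -0.0123]
0.156 76 [ 0.5727 -0.018   0.1539] [ 0.569  -0.0217] [ 0.5765 -0.0145]
rim z 0.14151105110387047
plate 0.08982475491206654 ((582.2667236328125, -18.396034240722656), (200.19464111328125, 218.9550018310547), 86.1712417602539)
ledge 2128 0.09974613045126611 ((672.6046142578125, -24.149032592773438), (104.1193618774414, 21.646923065185547), 85.95758819580078)
face line [0.029  0.6634] [[-0.0768  0.6725]
 [ 0.0232  0.6653]]
```

View pics/w4.png

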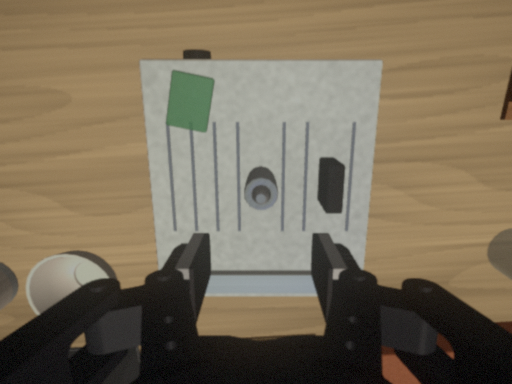

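Wrist view: the sleeve sits home on the spindle at (261,190), with its rim at z 0.1415 and centred. The ledge is at (260,283), and the glass and sponge are untouched. Next is the straightedge.

```bash
python3 - <<'E'
from h import *
print(pose()[2]['joints'])
go([.487,-.339,.17],rot([0,0,-1],[.29,.957,0]))
E
```

```text
[ 0.0142  0.5169 -0.047   1.7317  0.0295  0.8936  1.4621]
shift cm [  6.6549 -32.5527   6.2444] turn deg [ 0.0147 -0.0038 13.2184]
```

Emit:
step_arm([
  [-0.3,0.8,-4,0.5,0,0,1],
  [-0.3,1.8,-9,1,0,0,4],
  [-0.3,2.8,-14,2,0,0,7],
  [-0.3,3.8,-19,3,0,0,10],
  [-0.3,4.8,-23.5,4,0,0,13.2],
  [-0.3,5.7,-28,5,0,0,13.2],
  [-0.3,6.65,-31.5,6,0,0,13.2],
  [-0.3,6.65,-32.5,6.2,0,0,13.2],
])

```text
time: 12.75
tcp_pos: [0.4827, -0.3433, 0.1678]
tool_rot: [-0.003, 0.15, 0.989, -0.0]
contact_force: [-1.5, -0.4, -0.3]
width: 0.0556
grip_force: 0.0
```

Emit:
step_arm([
  [-0.3,0,0,0,0,0,0],
  [-0.3,0,0,0,0,0,0],
  [-0.3,0,0,0,0,0,0],
  [-0.3,0,0,0,0,0,0],
])

```text
time: 13.15
tcp_pos: [0.4886, -0.3366, 0.1708]
tool_rot: [0.0, 0.145, 0.989, 0.001]
contact_force: [0.1, 0.1, 0.7]
width: 0.0556
grip_force: 0.0
```

```bash
python3 - <<'E'
from fit import *
world();p,r,o=pose()
im,d,C=grab('wrist','w5.png');W=cloud(d,C);A=W.reshape(-1,3);A=A[~np.isnan(A[:,0])]
A=A[(abs(A[:,0]-.487)<.13)&(abs(A[:,1]+.338)<.1)]
rb=A[(A[:,2]>.033)&(A[:,2]<.039)];ba=A[(A[:,2]>.0035)&(A[:,2]<.0085)]
print('rib',len(rb),rb[:,2].mean(),cv2.minAreaRect(rb[:,:2].astype(np.float32)*1000))
print('base',len(ba),cv2.minAreaRect(ba[:,:2].astype(np.float32)*1000))
E
```

```text
[ 0.4886 -0.3366  0.1708] x [-0.958   0.2869 -0.0008] y [0.2869 0.958  0.0011] z [ 0.0011  0.0009 -1.    ] F [0.1274 0.0504 0.699 ] w 0.05560614558690634 t 13.15
rib 1269 0.03576378337388493 ((486.2713928222656, -344.2177734375), (10.018310546875, 99.54644775390625), 73.8080062866211)
base 6349 ((486.7806396484375, -344.51776123046875), (39.82014846801758, 179.5667266845703), 73.77909088134766)
```

View pics/w5.png

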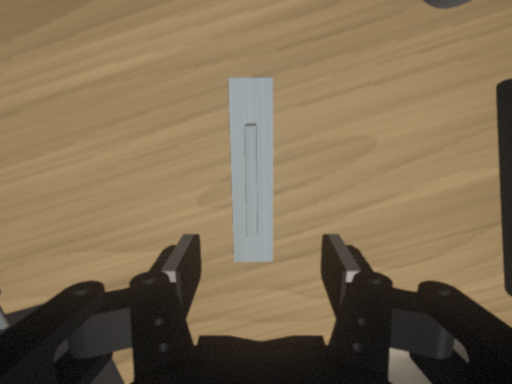

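Wrist view: the straightedge shows at (251,170) and its fit matches 40 x 180 mm. Centre is (0.4866, -0.3444), with the short side at 73.8 degrees.

```bash
python3 - <<'E'
from h import *
go([.4866,-.3444,.016],rot([0,0,-1],[.279,.9603,0]))
E
```

```text
shift cm [-0.0248 -0.7779 15.4811] turn deg [ 0.049   0.0472 -0.4966]
```

Emit:
step_arm([
  [-0.3,0,-0.6,3,0,0,-0.5],
  [-0.3,0,-0.78,7,0,0,-0.5],
  [-0.3,0,-0.78,11,0,0,-0.5],
  [-0.3,0,-0.78,14,0,0,-0.5],
  [-0.3,0,-0.78,15.4,0,0,-0.5],
  [-0.3,0,-0.78,15.4,0,0,-0.5],
  [-0.3,0,-0.78,15.4,0,0,-0.5],
])

```text
time: 13.9
tcp_pos: [0.4864, -0.3462, 0.0176]
tool_rot: [0.001, 0.142, 0.99, -0.0]
contact_force: [0.3, -0.2, 1.3]
width: 0.0553
grip_force: 0.0
```

Emit:
step_arm([
  [0.3,0,0,0,0,0,0],
  [0.95,0,0,0,0,0,0],
  [0.95,0,0,0,0,0,0],
  [0.95,0,0,0,0,0,0],
  [0.95,0,0,0,0,0,0],
  [0.95,0,0,0,0,0,0],
], force=60)

```text
time: 14.5
tcp_pos: [0.4861, -0.3462, 0.0178]
tool_rot: [0.001, 0.142, 0.99, -0.0]
contact_force: [-1.1, 1.4, 6.8]
width: 0.0085
grip_force: 61.6
```

Emit:
step_arm([
  [0.95,0,0,-1,0,0,0],
  [0.95,0,0,-4,0,0,0],
  [0.95,0,0,-8,0,0,0],
  [0.95,0,0,-12,0,0,0],
  [0.95,0,0,-16,0,0,0],
  [0.95,0,0,-20,0,0,0],
  [0.95,0,0,-23,0,0,0],
  [0.95,0,0,-23,0,0,0],
])

```text
time: 15.3
tcp_pos: [0.4874, -0.3476, 0.2518]
tool_rot: [0.005, 0.142, 0.99, -0.002]
contact_force: [-0.0, 0.4, -1.4]
width: 0.0084
grip_force: 60.5
```

```bash
python3 - <<'E'
from h import *
world()
go([.640,-.0225,.20],rot([0,0,-1],[.9976,-.0688,0]))
E
```

```text
[ 0.4874 -0.3476  0.2518] x [-0.9595  0.2817 -0.0095] y [ 0.2817  0.9595 -0.0025] z [ 0.0084 -0.0051 -1.    ] F [-0.0046  0.4035 -1.4041] w 0.008408367956645083 t 15.3
shift cm [-5.4389 35.5056  5.1425] turn deg [ 0.249   0.5553 77.5838]
```

Emit:
step_arm([
  [0.95,-0.7,3,-0.3,0,0,6],
  [0.95,-1.4,7.5,-0.3,0,0,14],
  [0.95,-2.1,12,-0.3,0,0,22],
  [0.95,-2.8,16.5,-0.3,0,0,30],
  [0.95,-3.5,21,-0.3,0,0.2,38],
  [0.95,-4.2,25.5,0,0.1,0.3,46],
  [0.95,-4.9,30,0,0.2,0.5,54],
  [0.95,-5.4,34,0,0.25,0.5,62],
])

```text
time: 16.1
tcp_pos: [0.6326, -0.0321, 0.2453]
tool_rot: [-0.005, 0.633, 0.774, -0.002]
contact_force: [1.0, 0.2, -0.7]
width: 0.0083
grip_force: 60.5
```

```bash
python3 - <<'E'
from h import *
world()
go([.635,-.0225,.20],rot([0,0,-1],[.9976,-.0688,0]))
E
```

```text
[ 0.6326 -0.0321  0.2453] x [-0.1976  0.9803  0.0062] y [ 0.9802  0.1977 -0.0094] z [-0.0105  0.0042 -0.9999] F [ 0.9997  0.2317 -0.7383] w 0.008266865846386647 t 16.1
shift cm [0.8666 0.4677 4.5344] turn deg [-0.5851 -0.2794 15.3438]
```

Emit:
step_arm([
  [0.95,0.8,0.4,1,0,0,7],
  [0.95,0.87,0.47,2,-0.3,-0.2,13],
  [0.95,0.87,0.47,4.5,-0.6,-0.3,15.3],
  [0.95,0.87,0.47,4.5,-0.6,-0.3,15.3],
  [0.95,0.87,0.47,4.5,-0.6,-0.3,15.3],
  [0.95,0.87,0.47,4.5,-0.6,-0.3,15.3],
  [0.95,0.87,0.47,4.5,-0.6,-0.3,15.3],
])

```text
time: 16.8
tcp_pos: [0.6359, -0.0257, 0.2028]
tool_rot: [0.002, 0.729, 0.684, 0.001]
contact_force: [-0.0, 0.1, -2.5]
width: 0.0082
grip_force: 60.4
```

```bash
python3 - <<'E'
from fit import *
world();p,r,o=pose()
im,d,C=grab('wrist','w6.png');W=cloud(d,C)
T=r.inv().apply(W.reshape(-1,3)-p);T=T[~np.isnan(T[:,0])]
q=T[(abs(T[:,1])<.04)&(T[:,2]>.006)&(T[:,2]<.018)&(abs(T[:,0])<.12)]
print(len(q),np.median(q[:,2]),q.min(0),q.max(0),cv2.minAreaRect(q[:,:2].astype(np.float32)*1000))
A=W.reshape(-1,3);led=A[(abs(A[:,2]-.1)<.003)&(A[:,0]>.63)]
print('ledge',len(led),cv2.minAreaRect(led[:,:2].astype(np.float32)*1000))
go([.640,-.0225,.11],rot([0,0,-1],[.9976,-.0688,0]))
E
```

```text
[ 0.6359 -0.0257  0.2028] x [ 0.0637  0.998  -0.0006] y [ 0.998  -0.0636  0.0045] z [ 0.0044 -0.0009 -1.    ] F [-0.0407  0.0551 -2.5444] w 0.008198914153564517 t 16.8
13821 0.011986853789009324 [-0.0593 -0.0205  0.0075] [0.0905 0.0199 0.0145] ((15.586116790771484, -0.3230724334716797), (149.72708129882812, 40.29142379760742), 0.09984279423952103)
ledge 4101 ((719.9271240234375, -56.72627258300781), (117.79218292236328, 262.44927978515625), 39.50765609741211)
shift cm [0.3383 0.3586 9.2691] turn deg [0.2497 0.0273 0.2988]
```

View pics/w6.png

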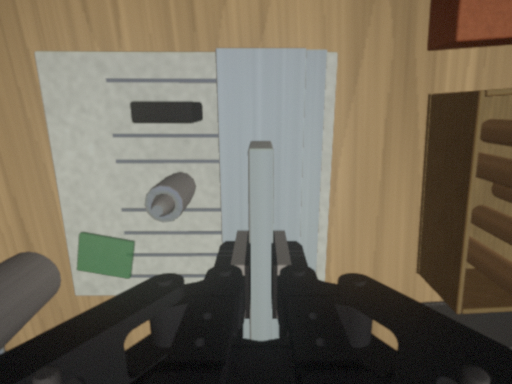

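The straightedge is held square to the tool and centred, above the plate. The sleeve at (170,197) is undisturbed.

Emit:
step_arm([
  [0.95,0.3,0.1,2,0.25,0,0.3],
  [0.95,0.33,0.15,4.5,0.25,0,0.3],
  [0.95,0.33,0.15,7,0.25,0,0.3],
  [0.95,0.33,0.15,8.5,0.25,0,0.3],
  [0.95,0.33,0.15,8.8,0.25,0,0.3],
  [0.95,0.33,0.15,8.8,0.25,0,0.3],
  [0.95,0.33,0.15,8.8,0.25,0,0.3],
  [0.95,0.33,0.15,8.8,0.25,0,0.3],
])

```text
time: 17.65
tcp_pos: [0.6381, -0.0223, 0.115]
tool_rot: [0.0, 0.731, 0.682, -0.0]
contact_force: [0.1, -0.9, -1.3]
width: 0.0085
grip_force: 60.5
```

```bash
python3 - <<'E'
from h import *
world()
go([.6422,-.0225,.1082],rot([0,0,-1],[.9976,-.0688,0]))
E
```

```text
[ 0.6381 -0.0223  0.115 ] x [ 0.0688  0.9976 -0.0006] y [ 0.9976 -0.0688  0.0006] z [ 0.0006 -0.0007 -1.    ] F [ 0.0599 -0.8633 -1.3364] w 0.008457776856353193 t 17.65
shift cm [0.0085 0.4121 0.6783] turn deg [0.0355 0.0371 0.0013]
```

Lower to just touching, then slide to the ledge.

Emit:
step_arm([
  [0.95,0,0,0.3,0,0,0],
  [0.95,0,0,0.5,0,0,0],
  [0.95,0,0,0.65,0,0,0],
  [0.95,0,0,0.7,0,0,0],
  [0.95,0,0,0.7,0,0,0],
])

```text
time: 18.15
tcp_pos: [0.6371, -0.0221, 0.1078]
tool_rot: [-0.0, 0.731, 0.682, -0.001]
contact_force: [-3.1, 0.3, 5.6]
width: 0.0085
grip_force: 61.6
```

Emit:
step_arm([
  [0.95,0,0.1,0,0,0,0],
  [0.95,0,0.2,0,0,0,0],
  [0.95,0,0.3,0,0,0,0],
  [0.95,0,0.4,0,0,0,0],
  [0.95,0,0.4,0,0,0,0],
])

```text
time: 18.65
tcp_pos: [0.6373, -0.0221, 0.1079]
tool_rot: [-0.004, 0.731, 0.682, -0.003]
contact_force: [-11.4, 1.6, 14.1]
width: 0.0084
grip_force: 62.9
```

Emit:
step_arm([
  [0.95,0,0,-0.2,0,0,0],
  [0.95,0,0,-0.2,0,0,0],
  [0.95,0,0,-0.2,0,0,0],
])

```text
time: 18.95
tcp_pos: [0.6415, -0.0224, 0.1085]
tool_rot: [-0.0, 0.731, 0.682, -0.001]
contact_force: [0.3, -0.9, -2.1]
width: 0.0087
grip_force: 60.5
```

```bash
python3 - <<'E'
from fit import *
world();p,r,o=pose()
f=grab('scene'),grab('side')
for im,d,C in f:
    W=cloud(d,C);A=W.reshape(-1,3);A=A[~np.isnan(A[:,0])]
    gx=np.array([.9976,-.0688,0]);gy=np.array([.0688,.9976,0]);s=np.array([.5727,-.0178,0])
    G=np.c_[(A-s)@gx,(A-s)@gy,A[:,2]]
    for y in(-.08,-.07,.06,.08):
        q=G[(abs(G[:,1]-y)<.008)&(G[:,0]>.035)&(G[:,0]<.125)&(G[:,2]>.085)];q=q[np.argsort(q[:,0])]
        print(y,[(round(a*1000),round(b*1000)) for a,_,b in q[::max(1,len(q)//22)]])
E
```

```text
[ 0.6415 -0.0224  0.1085] x [ 0.0686  0.9976 -0.0008] y [ 0.9976 -0.0686 -0.0012] z [-0.0012 -0.0007 -1.    ] F [ 0.296  -0.944  -2.0586] w 0.008695943174157388 t 18.95
-0.08 [(46, 97), (55, 98), (57, 96), (59, 97), (64, 95), (67, 98), (69, 97), (74, 99), (77, 98), (82, 99), (88, 99), (94, 101), (95, 101), (96, 100), (101, 103), (106, 92), (107, 91), (107, 103), (108, 98), (111, 92), (114, 91), (117, 86)]
-0.07 [(56, 100), (59, 97), (62, 97), (64, 95), (67, 97), (71, 99), (74, 99), (75, 98), (77, 97), (78, 98), (82, 99), (85, 101), (88, 99), (89, 101), (94, 101), (96, 101), (100, 101), (101, 100), (104, 102), (106, 92), (106, 100), (107, 95), (107, 97), (107, 99), (109, 96), (110, 91), (111, 90), (113, 93), (114, 89), (117, 86), (118, 93), (120, 91)]
0.06 [(35, 446), (37, 516), (39, 90), (42, 478), (46, 97), (49, 98), (51, 445), (54, 99), (57, 99), (62, 96), (64, 97), (68, 102), (70, 100), (73, 99), (78, 98), (84, 99), (90, 101), (98, 102), (102, 101), (106, 102), (107, 98), (108, 96), (114, 91), (117, 86)]
0.08 [(35, 93), (39, 92), (47, 98), (51, 97), (55, 100), (58, 96), (62, 98), 
[... 503 characters left out ...]
, 90), (50, 87), (51, 90), (51, 95), (52, 98), (55, 94), (56, 96), (56, 98), (57, 98), (58, 98), (59, 100), (60, 96), (62, 97), (63, 96), (64, 97), (66, 95), (102, 100), (104, 101)]
0.06 [(35, 477), (36, 93), (37, 482), (39, 494), (41, 89), (43, 481), (46, 461), (48, 437), (50, 455), (51, 93), (52, 452), (57, 464), (62, 98), (67, 97), (68, 105), (72, 96), (78, 97), (82, 97), (87, 97), (91, 96), (94, 101), (100, 99), (104, 100), (108, 100), (117, 94)]
0.08 [(36, 91), (40, 93), (42, 91), (46, 94), (49, 90), (52, 95), (55, 100), (60, 96), (63, 98), (66, 98), (68, 100), (74, 99), (76, 98), (81, 89), (85, 98), (89, 97), (92, 96), (95, 100), (99, 103), (102, 99), (106, 101), (112, 100), (120, 87)]
```

Friction was holding it. Now it hangs barely above the plate at x 0.6415. I nudge it to the ledge.

Emit:
step_arm([
  [0.95,0,0.1,0,0,0,0],
  [0.95,0,0.2,0,0,0,0],
  [0.95,0,0.2,0,0,0,0],
  [0.95,0,0.2,0,0,0,0],
])

```text
time: 19.45
tcp_pos: [0.6427, -0.0226, 0.1084]
tool_rot: [-0.001, 0.731, 0.682, -0.001]
contact_force: [-1.2, -0.1, -2.2]
width: 0.0087
grip_force: 60.5
```

Emit:
step_arm([
  [0.95,0,0.1,0,0,0,0],
  [0.95,0,0.15,0,0,0,0],
  [0.95,0,0.15,0,0,0,0],
  [0.95,0,0.15,0,0,0,0],
])

```text
time: 19.85
tcp_pos: [0.6429, -0.0227, 0.1084]
tool_rot: [-0.002, 0.731, 0.682, -0.002]
contact_force: [-4.7, -0.5, 0.9]
width: 0.0088
grip_force: 60.8
```

The edge is against the ledge at the expected x. I back off the push slightly, set it down and release.

Emit:
step_arm([
  [0.95,0,-0.1,0.05,0,0,0],
  [0.95,0,-0.1,0.12,0,0,0],
  [0.95,0,-0.1,0.12,0,0,0],
  [0.95,0,-0.1,0.12,0,0,0],
])

```text
time: 20.25
tcp_pos: [0.6428, -0.0226, 0.1078]
tool_rot: [-0.001, 0.731, 0.682, -0.001]
contact_force: [-4.9, -0.5, 3.6]
width: 0.0086
grip_force: 61.2
```

Emit:
step_arm([
  [0.7,0,0,0,0,0,0],
  [0.4,0,0,0,0,0,0],
  [0.4,0,0,0,0,0,0],
  [0.4,0,0,0,0,0,0],
])

```text
time: 20.65
tcp_pos: [0.6446, -0.0226, 0.1077]
tool_rot: [0.0, 0.731, 0.682, -0.0]
contact_force: [0.2, -0.2, -0.5]
width: 0.0254
grip_force: 0.0
```

Emit:
step_arm([
  [0.4,0,0,-0.5,0,0,0],
  [0.4,0,0,-1.5,0,0,0],
  [0.4,0,0,-4,0,0,0],
  [0.4,0,0,-8,0,0,0],
  [0.4,0,0,-12,0,0,0],
  [0.4,0,0,-15,0,0,0],
  [0.4,0,0,-15,0,0,0],
  [0.4,0,0,-15,0,0,0],
])

```text
time: 21.45
tcp_pos: [0.6443, -0.0225, 0.2589]
tool_rot: [0.0, 0.731, 0.682, 0.0]
contact_force: [0.5, 0.1, -0.3]
width: 0.0259
grip_force: 0.0
```

```bash
python3 - <<'E'
from fit import *
world()
im,d,C=grab('wrist','w7.png');W=cloud(d,C);A=W.reshape(-1,3);A=A[~np.isnan(A[:,0])]
gx=np.array([.9976,-.0688,0]);gy=np.array([.0688,.9976,0]);s=np.array([.5727,-.0178,0])
G=np.c_[(A-s)@gx,(A-s)@gy,A[:,2]];M=lambda q:cv2.minAreaRect(q[:,:2].astype(np.float32)*1000)
m=(abs(G[:,1])<.13)&(G[:,0]>.03)&(G[:,0]<.13)
rib=G[m&(abs(G[:,2]-.126)<.003)];base=G[m&(abs(G[:,2]-.096)<.0018)];led=G[m&(abs(G[:,2]-.1)<.0015)]
print('rib',len(rib),rib[:,2].mean() if len(rib) else 0,M(rib));print('base',np.median(base[:,2]),M(base));print('ledge',M(led))
for im,d,C in(grab('scene'),):
    W=cloud(d,C);A=W.reshape(-1,3);A=A[~np.isnan(A[:,0])]
    for n,x,y in(('sleeve',.5727,-.0178),):
        q=A[(abs(A[:,0]-x)<.02)&(abs(A[:,1]-y)<.02)&(A[:,2]>.13)];print(n,q.mean(0),np.percentile(q[:,2],[50,98]))
E
```

```text
[ 0.6443 -0.0225  0.2589] x [ 0.0688  0.9976 -0.0004] y [ 0.9976 -0.0688  0.0007] z [ 0.0006 -0.0004 -1.    ] F [ 0.4681  0.1479 -0.2772] w 0.02588581353673317 t 21.45
rib 1306 0.12568449596056236 ((69.82431030273438, 0.2985992431640625), (9.746126174926758, 99.25712585449219), 0.08162033557891846)
base 0.09575813904333941 ((79.89163970947266, 3.116241455078125), (59.97975540161133, 195.43702697753906), 0.1479358971118927)
ledge ((90.21788787841797, 0.7167587280273438), (39.283226013183594, 199.98233032226562), 0.21735386550426483)
sleeve [ 0.5801 -0.0099  0.2375] [0.1532 0.3595]
```

View pics/w7.png

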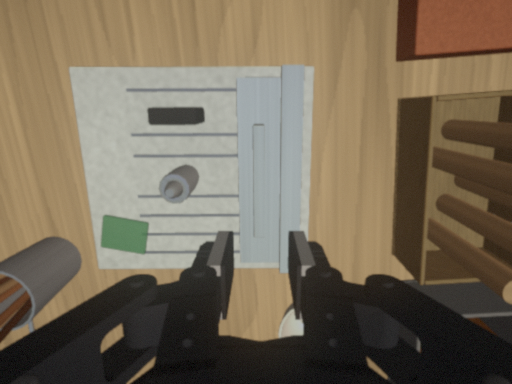

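The straightedge at (258,170) lies flat against the ledge at (290,168). It is 20.2 mm from the face, within 0.2 degrees of parallel and centred. The sleeve at (176,186) is home, and the gripper is clear.

```bash
python3 -c "
from rig import bot
print(bot.sign_off())"
```

```text
the job is handed in; nothing more can be done
None
```

The job is handed in, no verdict shown: by my last measurements the sleeve is home and released on the spindle shoulder, and the straightedge lies flat, flush and centred along the ledge, with nothing else touched.

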